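Clear and open the till console's vent

ROBOT

A 6-joint arm with a two-finger parallel gripper is mounted at the origin on the work surface. World frame = base frame: x ahead of the robot, y to its left, z up, the work surface at z = 0. Lengths are in m, angles in degrees, forces in N, time in s.
With the tool pointing down it reaches from about 0.425 to 0.925 m from the base axis. Payload 12.5 kg.
Tool frame: the origin (TCP) lies at the very end of the fingers, on their centre line; the grasp point (between the pads) lies 19 mm behind it; z points along the fingers, y is the line along which they close (so a half turn about z gives the same grasp; the last joint's range is limited). The gripper opens to 85 mm and grips with 20 to 120 N. Pads are 22 mm wide; open, the fingers measure 114 mm over their backs; the gripper's body (76 mm by 85 mm) begins 54 mm behind the grasp point. The pads swing forward as they close: fully open they stand 13 mm farther back than shut.
Start: joints at [-6.05, 28.126, 89.318, -0, 62.55, -6.05], TCP at [0.625, 0, 0.208] pointing down, gripper open.
Joint ranges: [-177.58, 177.58], [-47.91, 125.51], [2.72, 160], [-65.01, 245.01], [3.68, 167.84], [-153.87, 153.87]. Speed limits (degrees/s): [127.2, 127.2, 159.86, 180, 180, 180].

INTERFACE

Orientations are given as [roll, pitch, yaw] about the fixed x, y, z axes, in that order (R = Rz(yaw) Ry(pitch) Rx(roll)).
In Python, from rig import observe, capture, camera_params, ticket gives the robot as it stands.
- The arm moves only by the shell command python3 -m pendant 'ROWS' [FORCE]. ROWS is JSON, a list of rows, each a list of 3 entries, a list of its own where there are three numbers: the shift along the tool's x, y, z each as a share of 80 mm, from -1 to 1, then the turn, a rotation vector about the tool's x, y, z each as a share of pi rad, from -1 to 1, then the closure, from 0 (fully open) to 1 (shut). A call has 1 to 10 rows; each row shifts and turns the commanded pose from where the row before left it, along the tool's axes as they then stand; what a row does not reach is not made up. A row lasts 1/10 s, in which the tool goes at most 50 mm and 8.59 degrees, less where a joint would pass 70% of its speed; a pose out of reach is approached as far as the arm can. A call with a number of a shift or a turn outside -1 to 1 is refused whole. A call with a gripper value outside its range is refused whole. The fingers move at their own pace and stop on an object; FORCE is the grip in N (left out, the last holds). Time passes only in rows, so rows that do not move let the fingers close. It gives the time, the measured TCP pose, the force, the opening and the grip force at its end, in the units of the state.
- observe(): the state, without advancing time (a new reading comes with each control period).
- capture(name): name is "scene" or "side" or "wrist"; returns the picture (400x640x3 uint8, red, green, blue); there is no depth.
- camera_params(name): a dict with "vertical_fov" (degrees; the focal length in pixels is half the picture's height over the tangent of half this angle, whatever the lens; pixels are square), "cx", "cy" (the principal point, pixels), "xyz" and "attitude" of the camera in the world. Camera axes: x right, y up, looking along -z (the intrinsics and any distortion apply to the point x, -y, -z); pixel columns grow to the right and rows downward; lengths in m; the calibration is good to about 2 mm. A picture is of the moment at which its call begins: read the wrist's pose just before it. camera_params takes no time and is no camera call; for the wrist camera it gives the pose at the moment of the call.
- ticket.sign_off(): hands the job in; it is judged then, once.
The state is a dict: "clock": time; "qpos": joint angles; "qvel": joint speeds; "effort": joint torques, N m; "eef_pos": TCP position; "tcp_rot": TCP orientation; "ft_force": force on the tool from outside, world axes, zero at the start; "torque": the same for the moment, N m; "opening": opening from 0.0 (shut) to 1.0 (fully open); "gripper_force": force on a finger pad.
Only numpy, scipy, OpenCV 4.12 (cv2) and the standard library are available. Lean on these libraries where they do the work, as an engineer would, in place of code of your own. Each camera call takes 0.05 s, during which the arm holds its last target. There are 200 camera calls.

TASK

The till console on the counter is getting warm because the flat change tray has been pushed forward over its vent. Drag the tray straight back towards the robot, keeping it flat on the console, until it lies against the near stop, then slide the vent's flush shutter fully open, to its end stop. Press gently (thin plastic, never hard), and leave the other things on the counter as they are.

Things in the scene. Friction and masses are not known exactly. Their poses are not given: they have to be found in the camera images.
- console: Till console, a fixed low black and grey box, 300 (x) x 360 (y) x 60 mm; place and yaw differ. Origin: centre of its underside; x points away from the robot (give or take its yaw), z up. Flat top at z = 60 mm, with two rails along x, 8 mm high, inner faces at y = -81 and +81 mm: the tray's track. A far housing, x = 100 to 150 mm, full width, rises 28 mm above the top.
- tray_center (a point): Centre (half-way up) of the change tray: a loose, flat, dark plate with no rim, 110 (x) x 150 (y) x 8 mm, 0.2 to 0.4 kg, its top a soft mat that gives 3 mm under 12 N. It lies on the console between the rails, parallel to them within a few degrees; at the start at the far end, over the vent. It slides on the console (friction about 0.2) more easily than a fingertip slips on the mat.
- tray_home (a point): Centre of the tray when home against the near stop: console (-80, 0, 64) mm, same axes as the console. The near stop is a bar across the track, x = -145 to -135 mm, 12 mm above the top.
- vent_center (a point): Centre of the vent's opening, level with the console's top: console (47, 0, 60) mm, same axes as the console. The opening is 64 (x) x 90 (y) mm with square edges; the shutter fills it at every setting. The shutter lies 2 to 6 mm lower than the top: how much differs each time and is not measured. It does not give when pressed; over 60 N on it (or on the tray) harms it.
- shutter (a joint): Shutter setting in m: 0 closed, 0.100 fully open (end stop); it opens along console +y. A plain grey plate in guides under the top, without handle or edge; dark slots across its trailing part come into view as it opens. It takes about 3.5 N along the slide and stays where left. Only the part in the opening is in reach, and the travel is longer than the opening: it takes several strokes.
- drink: A brown drinks bottle, 64 mm wide, 190 mm high, left of the console; leave it. Origin: centre of its underside.
- can: A drinks can, 66 mm wide, 120 mm high, left of the console; leave it. Origin: centre of its underside.
- cardcase: A flat dark card case, 110 x 90 x 18 mm, right of the console; leave it. Origin: centre of its underside.
- terminal: A white card terminal, 170 x 80 x 35 mm, right of the console; leave it. Origin: centre of its underside.
- mints: The mints tin on the console's left shoulder (y about 145 mm), 60 x 40 x 16 mm; leave it. Origin: centre of its underside.
- stapler: A black stapler, 110 x 30 x 46 mm, near right; leave it. Origin: centre of its underside.
- inkpad: A flat black ink pad, 70 x 45 x 14 mm, on the console's right shoulder; leave it. Origin: centre of its underside.
Not all that is in view belongs to the job. There is more than one size of the part that bears tray_center; the job needs the smaller.

How it is judged (in metres and radians):
On the way, in this order (a step that is already met when the one before it is completed fails the run):
1. the tray lies home against the near stop (x of tray_center in the frame of console between -0.09 and -0.073 m and z of tray_center in the frame of console below 0.069 m and angle between the x axis of tray_center and the x axis of console, either way round below 0.08 rad and linear speed of tray below 0.01 m/s), for 0.2 s.
2. the shutter is fully open (value of joint shutter above 0.093 m), for 0.2 s.
At the end, for the whole second after the job is handed in: The tray lies flat on the console at the near stop (its centre within 7 mm of home along the track, squared to it within 0.08 rad), at rest, and the shutter stands at 93 mm or more of its 100 mm travel, at rest (all of step 1 and value of joint shutter above 0.093 m and velocity of joint shutter below 0.005 m/s); the robot touches nothing.
It fails at once if the tray was lifted or tipped off the console's top (over 20 mm up) (z of tray_center in the frame of console above 0.084 m).
It fails at once if the shutter was pressed with over 60 N (contact force between the fingers and shutter above 60 N).
It fails at once if the tray was pressed with over 60 N (contact force between the fingers and tray above 60 N).
It fails at once if a bystander was moved over 25 mm or knocked over (distance of any of drink, can, cardcase, terminal, mints, stapler, inkpad from where it was at the start of the episode above 0.025 m or angle between any of drink, can, cardcase, terminal, mints, stapler, inkpad's own z axis and vertical above 0.4 rad).
It also fails if it takes over 51 s, if anything falls off the work surface, if the arm or the gripper's body presses on something with over 40 N, if the wrist force passes 120 N, or if a joint passes its speed limit or range.

## Working session

There is one attempt and no reset: what is moved stays moved. The work goes in short steps, Python scripts to look and compute and a shell command to move; the robot and the scene stay as the last step left them, time stands still between calls to the robot, and variables do not carry over. Pictures are saved under pics/ and viewed, at most 10 in all, crops included, and the job is handed in when it is done.

```bash
mkdir -p pics
python3 - <<'E'
from rig import *
import cv2
for n in("scene","side"):
    cv2.imwrite(f"pics/{n}0.png",capture(n)[:,:,::-1]); print(n,camera_params(n))
s=observe();print(s);print(camera_params("wrist"))
E
```

```text
scene {'vertical_fov': 50.0155732117906, 'cx': 319.2714071584569, 'cy': 193.70389978083392, 'xyz': array([1.33577295, 0.30587814, 0.86902344]), 'attitude': array([ 50.14041835,  -0.82745111, 111.78716162])}
side {'vertical_fov': 47.19570625396207, 'cx': 319.5744215923787, 'cy': 204.07987293996626, 'xyz': array([0.37686069, 1.32256757, 0.80163914]), 'attitude': array([  60.80085137,   -0.55240373, -175.42010604])}
{'clock': 0.1, 'qpos': array([-6.04987953e+00,  2.81599913e+01,  8.93471726e+01,  4.56653804e-04,
        6.25492968e+01, -6.05197388e+00]), 'qvel': array([ 0.02297275,  0.06071512, -0.10571798, -0.06761655, -0.01790948,
       -0.02983271]), 'effort': array([ 1.65888025e-03, -6.19446945e+01, -2.62024283e+01, -1.08395730e-04,
        2.98314291e-03, -4.12389943e-05]), 'eef_pos': array([6.24773878e-01, 5.47233186e-05, 2.07190565e-01]), 'tcp_rot': array([-1.79943897e+02, -6.35545243e-03,  9.00018805e+01]), 'ft_force': array([-0.76134231, -0.32663436, -0.08586658]), 'torque': array([-0.10956865, -0.02108774, -0.03192463]), 'gripper_force': 0.0, 'opening': 0.9995562543652142}
{'vertical_fov': 68.22230883789537, 'cx': 319.28448742041525, 'cy': 201.42859939302002, 'xyz': array([0.62525666, 0.07052248, 0.37313039]), 'attitude': array([-1.62036752e+01,  1.94297323e-02, -1.04319415e-02])}
```

View pics/scene0.png

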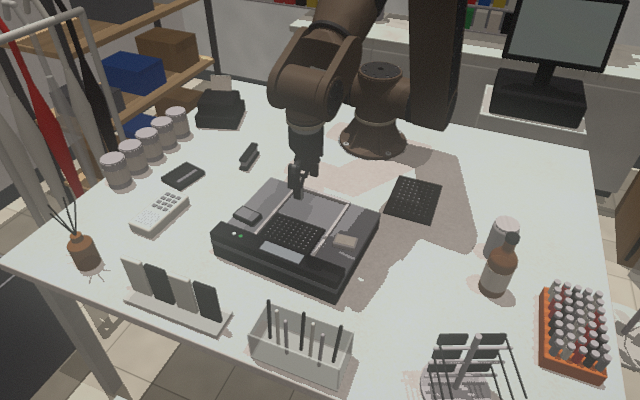

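View pics/side0.png

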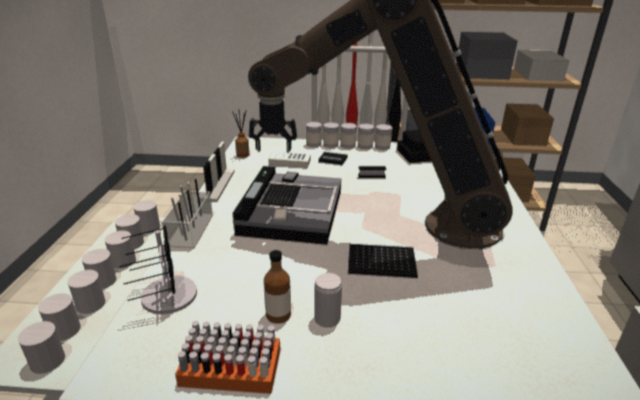

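Two trays fit the description: the one on the console at scene (293,232), and a larger mat on the counter at (413,200). The job needs the smaller one, on the console between the rails. I'll confirm that with an enlarged crop.

Run:
```python
from rig import *
import cv2
im=cv2.imread("pics/scene0.png")[165:310,200:390]
cv2.imwrite("pics/crop.png",cv2.resize(im,None,fx=4,fy=4,interpolation=cv2.INTER_CUBIC)) 
cv2.imwrite("pics/wrist0.png",capture("wrist")[:,:,::-1])
```

```text
(no output)
```

View pics/crop.png

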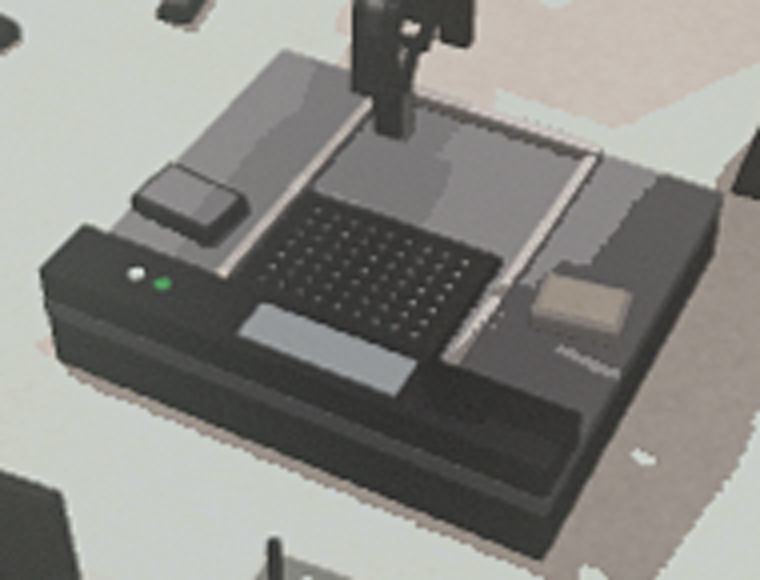

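View pics/wrist0.png

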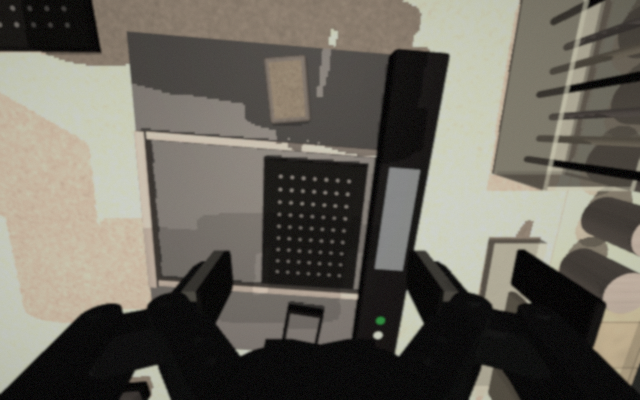

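The crop confirms it: the small dotted mat lies between the rails against the housing, at scene (293,232). In the wrist view (right = +x, up = +y) its corners are (264,157), (368,162), (356,290) and (262,283).

```bash
cat > h.py <<'E'
import numpy as np, cv2
from scipy.optimize import least_squares
from scipy.spatial.transform import Rotation as R
def proj(P,c,k=0.):
    f=200/np.tan(np.radians(c['vertical_fov']/2))
    Rm=R.from_euler('xyz',c['attitude'],degrees=True).as_matrix()
    q=(np.atleast_2d(P)-c['xyz'])@Rm; x=q[:,0]/-q[:,2]; y=-q[:,1]/-q[:,2]; d=1+k*(x*x+y*y)
    return np.c_[c['cx']+f*x*d,c['cy']+f*y*d]
def place(p,L):
    x,y,a=p[:3]; L=np.atleast_2d(np.array(L,float)); c,s=np.cos(a),np.sin(a)
    return np.c_[x+c*L[:,0]-s*L[:,1],y+s*L[:,0]+c*L[:,1],L[:,2]]
E
python3 - <<'E'
from h import *; from rig import *
cs,cw=camera_params('scene'),camera_params('wrist')
Ls=np.array([[100,-180,88],[150,-180,88],[100,180,88],[150,180,0],[-150,180,60],[-150,-180,60]])/1e3
us=np.array([[222,221.5],[210.5,232.5],[345,268.7],[335.5,304],[380,215],[271.7,177.5]])
Lw=np.array([[-150,180,60],[100,180,88],[150,180,88]])/1e3; uw=np.array([[128,33],[393,50],[447,55]])
T=np.array([[-55,75,68],[55,75,68],[55,-75,68],[-55,-75,68]])/1e3
tw=np.array([[264,157],[368,162],[356,290],[262,283.]])
ts=np.array([[502,262],[440,360],[237,272],[312,192]])/4+[200,165]; 
ts=ts[[0,1,2,3]]
f=lambda p:np.r_[(proj(place(p,Ls),cs,p[7])-us).ravel(),(proj(place(p,Lw),cw,p[6])-uw).ravel(),
 (proj(place(p[3:6],T),cw,p[6])-tw).ravel(),(proj(place(p[3:6],T[[0,3]]),cs,p[7])-ts[[0,3]]).ravel()]
r=least_squares(f,[.6,.1,0,.65,.1,0,0,0],loss='soft_l1',x_scale=[.01,.01,.01,.01,.01,.01,.1,.1])
p=r.x;print(p.round(4));print(f(p).reshape(-1,2).round(1))
c=p[:3]; d=p[3:5]-c[:2]; co,s=np.cos(c[2]),np.sin(c[2]); print('tray in console',co*d[0]+s*d[1],-s*d[0]+co*d[1],np.degrees(p[5]-c[2]))
print('vent',place(c,[.047,0,.06]),'home',place(c,[-.08,0,.064]))
E
```

```text
[ 0.5755 -0.0439 -0.0832  0.6179 -0.0476 -0.0622 -0.0244 -0.1398]
[[-0.2 -2.7]
 [-0.1 -2. ]
 [ 0.6 -1.8]
 [-0.3  0.3]
 [ 1.  -2.5]
 [-0.3 -1.2]
 [ 0.1  0.6]
 [-0.1 -0.7]
 [ 1.5 -0.1]
 [-0.5 -1. ]
 [ 1.6  0.6]
 [-0.4 -1. ]
 [ 0.4  0.9]
 [ 0.5 -2. ]
 [-1.1 -1.3]]
tray in console 0.04251703547330939 -0.0002262220891481796 1.2026720251997711
vent [[ 0.62233832 -0.0477945   0.06      ]] home [[ 0.49577798 -0.03723618  0.064     ]]
```

```bash
python3 -m pendant '[[[0,0,0],[0,0,0.0265],1],[[-0.3,-0.02,0.2],[0,0,0],1],[[-0.3,-0.02,0.3],[0,0,0],1],[[0,0,0.4],[0,0,0],1],[[0,0,0.3],[0,0,0],1],[[0,0,0.3],[0,0,0],1],[[0,0,0],[0,0,0],1],[[0,0,0],[0,0,0],1]]' 20; python3 -c "
from rig import *;import cv2
print(observe()['tcp_rot'],observe()['ft_force']);cv2.imwrite('pics/w1.png',capture('wrist')[:,:,::-1])"
```

```text
clock: 0.95
eef_pos: [0.618, -0.0475, 0.088]
tcp_rot: [-180.0, -0.0, 85.2]
ft_force: [-0.1, 0.4, -0.6]
opening: -0.005
gripper_force: 0.0
[-1.79976252e+02 -3.55954110e-03  8.52316509e+01] [-0.07414394  0.3901751  -0.5850766 ]
```

View pics/w1.png

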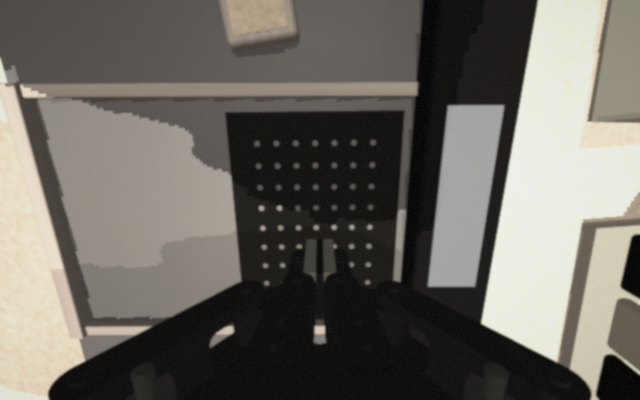

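The closed tips are over the mat's centre at about (318,240), and the rails run level in the picture. Now I'll lower gently.

```bash
python3 -m pendant '[[[0,0,0.12],[0,0,0],1],[[0,0,0.06],[0,0,0],1],[[0,0,0.03],[0,0,0],1],[[0,0,0.02],[0,0,0],1],[[0,0,0.015],[0,0,0],1],[[0,0,0],[0,0,0],1]]'; python3 -m pendant '[[[0,0,0.0125],[0,0,0],1],[[0,0,0.0],[0,0,0],1]]';python3 -m pendant '[[[0,0,0.0125],[0,0,0],1],[[0,0,0],[0,0,0],1]]'
```

```text
clock: 1.6
eef_pos: [0.6179, -0.0476, 0.0681]
tcp_rot: [180.0, 0.0, 85.2]
ft_force: [0.5, 1.1, -0.9]
opening: 0.001
gripper_force: 0.0
clock: 1.8
eef_pos: [0.6178, -0.0476, 0.0671]
tcp_rot: [180.0, 0.0, 85.2]
ft_force: [1.1, 0.2, -0.3]
opening: 0.0
gripper_force: 0.0
clock: 2.0
eef_pos: [0.6178, -0.0475, 0.066]
tcp_rot: [180.0, 0.0, 85.2]
ft_force: [0.4, -0.1, 0.2]
opening: 0.001
gripper_force: 0.0
```

```bash
for i in 1; do python3 -m pendant '[[[0,0,0.0125],[0,0,0],1],[[0,0,0.0],[0,0,0],1]]';python3 -m pendant '[[[0,0,0.0125],[0,0,0],1],[[0,0,0],[0,0,0],1]]'; done
```

```text
clock: 2.2
eef_pos: [0.6178, -0.0475, 0.065]
tcp_rot: [-180.0, -0.0, 85.2]
ft_force: [-0.3, 0.5, -0.8]
opening: 0.0
gripper_force: 0.0
clock: 2.4
eef_pos: [0.6178, -0.0475, 0.064]
tcp_rot: [-180.0, 0.0, 85.2]
ft_force: [0.1, 0.6, -0.2]
opening: 0.0
gripper_force: 0.0
```

```bash
python3 -m pendant '[[[0,0,0.0125],[0,0,0],1],[[0,0,0.0],[0,0,0],1]]';python3 -m pendant '[[[0,0,0.0125],[0,0,0],1],[[0,0,0],[0,0,0],1]]'
```

```text
clock: 2.6
eef_pos: [0.6178, -0.0476, 0.063]
tcp_rot: [-180.0, -0.0, 85.2]
ft_force: [-0.5, 0.4, -0.7]
opening: 0.0
gripper_force: 0.0
clock: 2.8
eef_pos: [0.6178, -0.0475, 0.062]
tcp_rot: [-180.0, 0.0, 85.2]
ft_force: [-0.2, -0.1, -0.1]
opening: -0.001
gripper_force: 0.0
```

```bash
python3 -m pendant '[[[0,0,0.01],[0,0,0],1],[[0,0,0.0],[0,0,0],1]]';python3 -m pendant '[[[0,0,0.01],[0,0,0],1],[[0,0,0],[0,0,0],1]]'; python3 -c "
from rig import *;import cv2
im=capture('side')[130:260,220:370,::-1];cv2.imwrite('pics/s1.png',cv2.resize(im,None,fx=4,fy=4,interpolation=2))"
```

```text
clock: 3.0
eef_pos: [0.6178, -0.0475, 0.0612]
tcp_rot: [-180.0, -0.0, 85.2]
ft_force: [0.0, -0.2, -0.2]
opening: -0.001
gripper_force: 0.0
clock: 3.2
eef_pos: [0.6178, -0.0476, 0.0604]
tcp_rot: [180.0, 0.0, 85.2]
ft_force: [-0.2, 1.2, -0.8]
opening: -0.002
gripper_force: 0.0
```

View pics/s1.png

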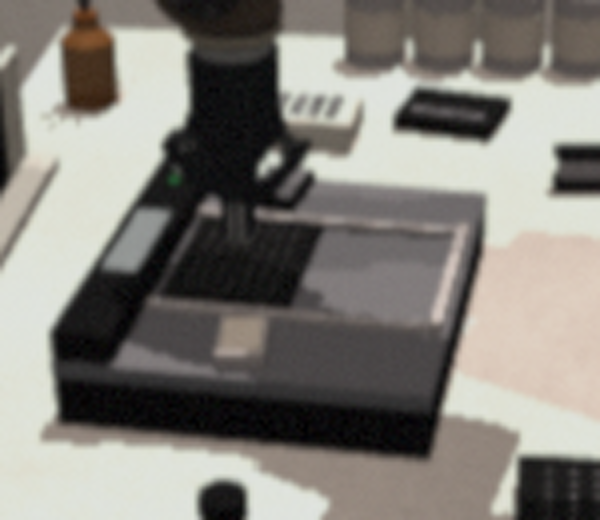

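The side crop shows the tips at about (238,243), at the mat's centre and near its surface. There is no contact force yet, so I'll keep lowering in small steps.

```bash
python3 -m pendant '[[[0,0,0.01],[0,0,0],1],[[0,0,0.0],[0,0,0],1]]'|sed -n '2p;4p';python3 -m pendant '[[[0,0,0.01],[0,0,0],1],[[0,0,0],[0,0,0],1]]'|sed -n '2p;4p'
```

```text
eef_pos: [0.6178, -0.0476, 0.0596]
ft_force: [0.4, -0.6, -0.4]
eef_pos: [0.6178, -0.0475, 0.0588]
ft_force: [-0.1, 0.8, 0.2]
```

```bash
python3 -m pendant '[[[0,0,0.01],[0,0,0],1],[[0,0,0.0],[0,0,0],1]]'|sed -n '2p;4p';python3 -m pendant '[[[0,0,0.01],[0,0,0],1],[[0,0,0],[0,0,0],1]]'|sed -n '2p;4p'
```

```text
eef_pos: [0.6178, -0.0475, 0.058]
ft_force: [-0.3, 0.2, 0.1]
eef_pos: [0.6178, -0.0475, 0.0572]
ft_force: [0.2, -0.4, -0.2]
```

Run:
```python
from h import *; from rig import *
c=camera_params('wrist');s=observe();p=s['eef_pos'];print(s['ft_force'],s['torque'],s['opening'])
for h in (0,.005,.01,.015,.02,.03): print(h,proj(p+[0,0,h],c,-.024).round(1),proj(p+[0,0,h],camera_params('side'),-.1).round(1))
im=capture('wrist')[190:310,250:390,::-1];cv2.imwrite('pics/w2.png',cv2.resize(im,None,fx=4,fy=4,interpolation=2))
```

```text
[ 0.18204243 -0.36649336 -0.15652906] [-0.00411354 -0.0083667  -0.00729649] 0.003632016903493172
0 [[318.6 236.7]] [[279.4 196.2]]
0.005 [[318.5 240.1]] [[279.4 194.9]]
0.01 [[318.5 243.6]] [[279.3 193.7]]
0.015 [[318.5 247.3]] [[279.3 192.4]]
0.02 [[318.5 251.3]] [[279.2 191.1]]
0.03 [[318.5 259.9]] [[279.1 188.5]]
```

View pics/w2.png

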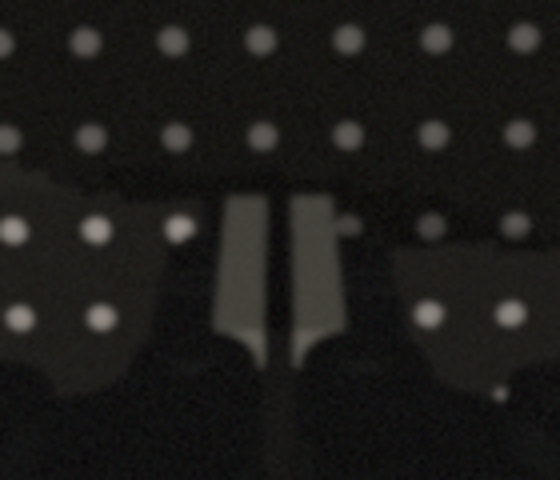

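```bash
for i in 1; do python3 -m pendant '[[[0,0,0.01],[0,0,0],1],[[0,0,0.0],[0,0,0],1]]'|sed -n '2p;4p';python3 -m pendant '[[[0,0,0.01],[0,0,0],1],[[0,0,0],[0,0,0],1]]'|sed -n '2p;4p'; done
```

```text
eef_pos: [0.6178, -0.0475, 0.0564]
ft_force: [0.5, 0.3, -0.4]
eef_pos: [0.6178, -0.0476, 0.0556]
ft_force: [1.1, -0.2, 0.4]
```

```bash
for i in 1; do python3 -m pendant '[[[0,0,0.01],[0,0,0],1],[[0,0,0.0],[0,0,0],1]]'|sed -n '2p;4p';python3 -m pendant '[[[0,0,0.01],[0,0,0],1],[[0,0,0],[0,0,0],1]]'|sed -n '2p;4p'; done
```

```text
eef_pos: [0.6178, -0.0475, 0.0548]
ft_force: [-0.0, -0.3, 0.4]
eef_pos: [0.6178, -0.0475, 0.054]
ft_force: [0.2, -0.3, 0.0]
```

```bash
python3 - <<'E'
from h import *; from rig import *
c=camera_params('wrist');p=observe()['eef_pos']
for y in (0,.007,.011):
  for h in (0,.01,.02,.025,.03): print(y,h,proj(p+[0.001,y,h],c,-.024).round(1)[0],proj(p+[0,y,h+.0064],camera_params('side'),-.1).round(1)[0])
E
sleep 0; python3 -m pendant '[[[0,0,0.01],[0,0,0],1],[[0,0,0.0],[0,0,0],1]]'|sed -n '2p;4p';python3 -m pendant '[[[0,0,0.01],[0,0,0],1],[[0,0,0],[0,0,0],1]]'|sed -n '2p;4p'
```

```text
0 0 [320.1 236.6] [279.4 195.4]
0 0.01 [320.2 243.5] [279.3 192.8]
0 0.02 [320.3 251.1] [279.2 190.2]
0 0.025 [320.3 255.3] [279.2 188.9]
0 0.03 [320.3 259.8] [279.1 187.6]
0.007 0 [319.2 225.8] [279.1 196.4]
0.007 0.01 [319.2 232.1] [279.  193.8]
0.007 0.02 [319.2 239.2] [278.9 191.2]
0.007 0.025 [319.2 243.1] [278.8 189.9]
0.007 0.03 [319.2 247.2] [278.8 188.6]
0.011 0 [318.6 219.6] [278.9 196.9]
0.011 0.01 [318.6 225.6] [278.8 194.3]
0.011 0.02 [318.6 232.3] [278.7 191.7]
0.011 0.025 [318.6 236. ] [278.6 190.4]
0.011 0.03 [318.5 239.9] [278.6 189.1]
eef_pos: [0.6178, -0.0475, 0.0532]
ft_force: [0.0, -0.4, -0.2]
eef_pos: [0.6178, -0.0475, 0.0524]
ft_force: [-0.1, -0.1, 0.1]
```

The pictures put the visible tips 20–25 mm behind the TCP, so contact should come at TCP z of about 0.045. I'll carry on down.

```bash
python3 -m pendant '[[[0,0,0.01],[0,0,0],1],[[0,0,0.01],[0,0,0],1],[[0,0,0],[0,0,0],1]]'|sed -n '2p;4p';python3 -m pendant '[[[0,0,0.01],[0,0,0],1],[[0,0,0],[0,0,0],1]]'|sed -n '2p;4p'
```

```text
eef_pos: [0.6178, -0.0475, 0.0508]
ft_force: [0.1, -0.5, 0.1]
eef_pos: [0.6178, -0.0475, 0.0501]
ft_force: [0.1, 0.5, -0.2]
```

```bash
python3 -m pendant '[[[0,0,0.01],[0,0,0],1],[[0,0,0],[0,0,0],1]]'|sed -n '2p;4p';python3 -m pendant '[[[0,0,0.01],[0,0,0],1],[[0,0,0],[0,0,0],1]]'|sed -n '2p;4p'
```

```text
eef_pos: [0.6178, -0.0475, 0.0493]
ft_force: [0.1, 0.1, 0.9]
eef_pos: [0.6178, -0.0475, 0.0484]
ft_force: [0.4, 0.5, 0.2]
```

```bash
python3 -m pendant '[[[0,0,0.01],[0,0,0],1],[[0,0,0],[0,0,0],1]]'|sed -n '2p;4p'
```

```text
eef_pos: [0.6178, -0.0475, 0.0476]
ft_force: [0.5, -0.5, -0.0]
```

```bash
python3 -m pendant '[[[0,0,0.01],[0,0,0],1],[[0,0,0],[0,0,0],1]]'|sed -n '2p;4p'; python3 -m pendant '[[[0,0,0.01],[0,0,0],1],[[0,0,0],[0,0,0],1]]'|sed -n '2p;4p'
```

```text
eef_pos: [0.6178, -0.0475, 0.0468]
ft_force: [-0.8, 0.1, -1.0]
eef_pos: [0.6178, -0.0476, 0.046]
ft_force: [-0.1, -0.5, 0.4]
```

```bash
python3 -m pendant '[[[0,0,0.01],[0,0,0],1],[[0,0,0],[0,0,0],1]]'|sed -n '2p;4p'; python3 -m pendant '[[[0,0,0.01],[0,0,0],1],[[0,0,0],[0,0,0],1]]'|sed -n '2p;4p'
```

```text
eef_pos: [0.6178, -0.0475, 0.0452]
ft_force: [0.3, -0.2, 0.8]
eef_pos: [0.6178, -0.0475, 0.0444]
ft_force: [-0.1, -0.5, 0.2]
```

```bash
python3 -m pendant '[[[0,0,0.01],[0,0,0],1],[[0,0,0],[0,0,0],1]]'|sed -n '2p;4p'; python3 -m pendant '[[[0,0,0.01],[0,0,0],1],[[0,0,0],[0,0,0],1]]'|sed -n '2p;4p'
```

```text
eef_pos: [0.6179, -0.0476, 0.0438]
ft_force: [0.1, 0.3, 2.1]
eef_pos: [0.6179, -0.0476, 0.0431]
ft_force: [-1.5, -1.2, 4.9]
```

```bash
python3 -m pendant '[[[0,0,0.01],[0,0,0],1],[[0,0,0],[0,0,0],1]]'|sed -n '2p;4p'; python3 -m pendant '[[[0,0,0.01],[0,0,0],1],[[0,0,0],[0,0,0],1]]'|sed -n '2p;4p'
```

```text
eef_pos: [0.6179, -0.0475, 0.0425]
ft_force: [-2.4, 0.0, 7.7]
eef_pos: [0.6179, -0.0476, 0.0419]
ft_force: [-3.3, -0.4, 9.0]
```

Contact comes at TCP z of about 0.044, and the stiffness of about 4 N/mm matches the mat. Next is the drag: tool −y is towards the robot along the track.

```bash
python3 -m pendant '[[[0,0,0.01],[0,0,0],1],[[0,-0.02,0],[0,0,0],1],[[0,-0.05,0],[0,0,0],1],[[0,-0.07,0],[0,0,0],1],[[0,-0.08,0],[0,0,0],1],[[0,-0.05,0],[0,0,0],1],[[0,-0.03,0],[0,0,0],1],[[0,0,0],[0,0,0],1]]'
python3 - <<'E'
from rig import *;import cv2
im=capture('scene')[165:310,200:390,::-1];cv2.imwrite('pics/sc2.png',cv2.resize(im,None,fx=4,fy=4,interpolation=2))
E
```

```text
clock: 8.8
eef_pos: [0.5956, -0.0459, 0.0418]
tcp_rot: [179.7, 0.0, 85.2]
ft_force: [3.4, -1.1, 10.5]
opening: 0.001
gripper_force: 4.9
```

View pics/sc2.png

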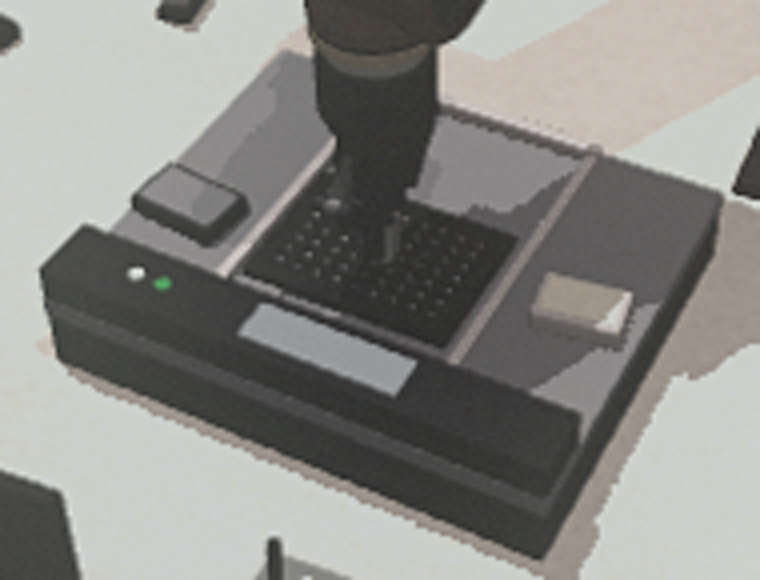

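The tray has moved with the tip, now at crop (388,250), and its far edge has come clear of the housing at about (350,330). About 100 mm is left.

```bash
python3 -m pendant '[[[0,-0.04,0],[0,0,0],1],[[0,-0.08,0],[0,0,0],1],[[0,-0.1,0],[0,0,0],1],[[0,-0.1,0],[0,0,0],1],[[0,-0.1,0],[0,0,0],1],[[0,-0.1,0],[0,0,0],1],[[0,-0.1,0],[0,0,0],1],[[0,-0.1,0],[0,0,0],1],[[0,-0.07,0],[0,0,0],1],[[0,-0.04,0],[0,0,0],1]]'; python3 -m pendant '[[[0,-0.08,0],[0,0,0],1],[[0,-0.08,0],[0,0,0],1],[[0,-0.05,0],[0,0,0],1],[[0,-0.03,0],[0,0,0],1],[[0,0,0],[0,0,0],1]]'
```

```text
clock: 9.85
eef_pos: [0.5297, -0.0404, 0.0418]
tcp_rot: [179.7, 0.0, 85.2]
ft_force: [5.5, -0.6, 10.5]
opening: 0.001
gripper_force: 5.1
clock: 10.35
eef_pos: [0.5105, -0.0388, 0.0416]
tcp_rot: [179.7, 0.0, 85.2]
ft_force: [3.3, -1.8, 11.1]
opening: 0.0
gripper_force: 5.3
```

```bash
python3 -m pendant '[[[0,-0.05,0],[0,0,0],1],[[0,-0.05,0],[0,0,0],1],[[0,-0.03,0],[0,0,0],1],[[0,0,0],[0,0,0],1]]'|sed -n '2p;4p'; python3 -m pendant '[[[0,-0.03,0],[0,0,0],1],[[0,0,0],[0,0,0],1]]'|sed -n '2p;4p';python3 -m pendant '[[[0,-0.025,0],[0,0,0],1],[[0,0,0],[0,0,0],1]]'|sed -n '2p;4p'
```

```text
eef_pos: [0.5001, -0.038, 0.0416]
ft_force: [3.2, -0.4, 10.5]
eef_pos: [0.4987, -0.038, 0.0418]
ft_force: [7.0, -1.1, 10.3]
eef_pos: [0.4971, -0.0379, 0.0418]
ft_force: [8.1, -1.2, 9.9]
```

```bash
python3 -m pendant '[[[0,-0.025,0],[0,0,0],1],[[0,0,0],[0,0,0],1]]'|sed -n '2p;4p';python3 -m pendant '[[[0,-0.025,0],[0,0,0],1],[[0,0,0],[0,0,0],1]]'|sed -n '2p;4p'
```

```text
eef_pos: [0.4951, -0.0377, 0.0418]
ft_force: [7.6, -0.9, 9.2]
eef_pos: [0.4931, -0.0376, 0.0418]
ft_force: [7.3, -1.5, 9.7]
```

The stop has been reached: fx rose and held as the tip slipped. I'll lift and go over the vent.

```bash
python3 -m pendant '[[[0,0,-0.1],[0,0,0],1],[[0,0,-0.2],[0,0,0],1],[[0,0,-0.3],[0,0,0],1],[[0,0.4,0],[0,0,0],1],[[0,0.5,0],[0,0,0],1],[[0,0.5,0],[0,0,0],1],[[0,0.22,0],[0,0,0],1],[[-0.38,0,0],[0,0,0],1],[[0,0,0],[0,0,0],1]]'
python3 - <<'E'
from h import *; from rig import *
c=camera_params('wrist');p=[.5755,-.0439,-.0832]
print('vent corners',proj(place(p,[[.015,.045,.06],[.079,.045,.06],[.079,-.045,.06],[.015,-.045,.06]]),c,-.024).round())
print('tray far edge home',proj(place(p,[[-.025,.075,.068],[-.025,0,.068]]),c,-.024).round())
cv2.imwrite('pics/w3.png',capture('wrist')[:,:,::-1])
E
```

```text
clock: 12.45
eef_pos: [0.6164, -0.08, 0.088]
tcp_rot: [-180.0, 0.0, 85.2]
ft_force: [-0.1, -0.6, 0.9]
opening: -0.0
gripper_force: 0.0
vent corners [[272. 104.]
 [375. 104.]
 [368. 237.]
 [278. 237.]]
tray far edge home [[199.  50.]
 [212. 178.]]
```

View pics/w3.png

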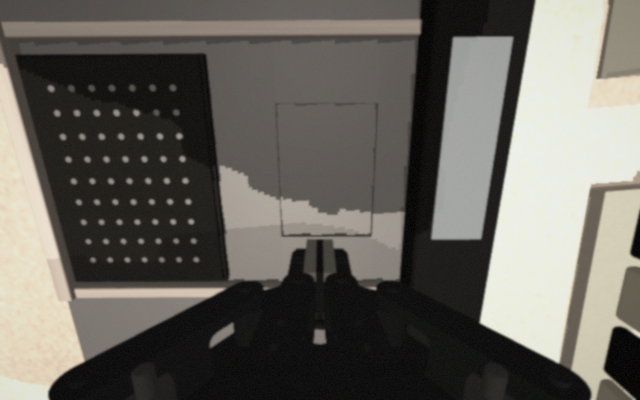

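The vent outline runs (277,104)–(377,236), about 2 mm further in x than I predicted, and the shutter is closed. The tray's far edge at (210,55)–(228,280) is about where home puts it. Next I'll lower at the right end of the vent.

```bash
python3 -m pendant '[[[0.04,0,0.2],[0,0,0],1],[[0,0,0.3],[0,0,0],1],[[0,0,0.12],[0,0,0],1],[[0,0,0.03],[0,0,0],1],[[0,0,0],[0,0,0],1]]'|sed -n '2p;4p';python3 -m pendant '[[[0,0,0.0125],[0,0,0],1],[[0,0,0],[0,0,0],1]]'|sed -n '2p;4p';python3 -m pendant '[[[0,0,0.0075],[0,0,0],1],[[0,0,0],[0,0,0],1]]'|sed -n '2p;4p'
```

```text
eef_pos: [0.6168, -0.0745, 0.0367]
ft_force: [0.0, 0.3, 0.4]
eef_pos: [0.6171, -0.0748, 0.0362]
ft_force: [-0.1, -0.5, -0.2]
eef_pos: [0.6169, -0.0748, 0.0352]
ft_force: [-0.0, -0.4, -1.1]
```

```bash
python3 -m pendant '[[[0,0,0.0075],[0,0,0],1],[[0,0,0],[0,0,0],1]]'|sed -n '2p;4p';python3 -m pendant '[[[0,0,0.0075],[0,0,0],1],[[0,0,0],[0,0,0],1]]'|sed -n '2p;4p'
```

```text
eef_pos: [0.6168, -0.0748, 0.0343]
ft_force: [-0.8, -0.3, -0.5]
eef_pos: [0.6167, -0.0747, 0.0336]
ft_force: [-0.1, -1.5, -0.2]
```

```bash
python3 -m pendant '[[[0,0,0.0075],[0,0,0],1],[[0,0,0],[0,0,0],1]]'|sed -n '2p;4p';python3 -m pendant '[[[0,0,0.0075],[0,0,0],1],[[0,0,0],[0,0,0],1]]'|sed -n '2p;4p'
```

```text
eef_pos: [0.6168, -0.0748, 0.0333]
ft_force: [-0.1, -0.6, 2.6]
eef_pos: [0.6169, -0.0748, 0.0332]
ft_force: [-2.8, 0.8, 8.2]
```

```bash
python3 -m pendant '[[[0,0,0.0075],[0,0,0],1],[[0,0,0],[0,0,0],1]]'|sed -n '2p;4p';python3 -m pendant '[[[0,0,0.0075],[0,0,0],1],[[0,0,0],[0,0,0],1]]'|sed -n '2p;4p'
```

```text
eef_pos: [0.6169, -0.0748, 0.0332]
ft_force: [-3.4, 0.4, 13.8]
eef_pos: [0.617, -0.0748, 0.0331]
ft_force: [-6.4, 1.0, 18.9]
```

```bash
python3 -m pendant '[[[0,0,0.0075],[0,0,0],1],[[0,0,0],[0,0,0],1]]'|sed -n '2p;4p';python3 -m pendant '[[[0,0,0.0075],[0,0,0],1],[[0,0,0],[0,0,0],1]]'|sed -n '2p;4p'
```

```text
eef_pos: [0.617, -0.0748, 0.033]
ft_force: [-8.0, 1.5, 25.3]
eef_pos: [0.6171, -0.0748, 0.0329]
ft_force: [-9.9, 1.7, 29.5]
```

Contact at z of about 0.0333, so the shutter is about 3 mm down. I'll ease off to about 16 N and make the first stroke.

```bash
python3 -m pendant '[[[0,0,-0.016],[0,0,0],1],[[0.02,0,0],[0,0,0],1],[[0.03,0,0],[0,0,0],1],[[0,0,0],[0,0,0],1]]'|sed -n '2p;4p';python3 -m pendant '[[[0.04,0,0],[0,0,0],1],[[0.06,0,0],[0,0,0],1],[[0.08,0,0],[0,0,0],1],[[0.06,0,0],[0,0,0],1],[[0.03,0,0],[0,0,0],1],[[0,0,0],[0,0,0],1]]'|sed -n '2p;4p'
```

```text
eef_pos: [0.6173, -0.071, 0.0331]
ft_force: [-5.7, -1.1, 17.9]
eef_pos: [0.619, -0.0492, 0.0331]
ft_force: [-5.9, 1.0, 19.2]
```

```bash
python3 -m pendant '[[[0.05,0,0],[0,0,0],1],[[0.07,0,0],[0,0,0],1],[[0.08,0,0],[0,0,0],1]]'|sed -n '2p;4p';python3 -m pendant '[[[0.07,0,0],[0,0,0],1],[[0.06,0,0],[0,0,0],1],[[0.04,0,0],[0,0,0],1],[[0.01,0,0],[0,0,0],1],[[0,0,0],[0,0,0],1]]'|sed -n '2p;4p'
python3 -m pendant '[[[0,0,-0.1],[0,0,0],1],[[0,0,-0.3],[0,0,0],1],[[0,0,-0.29],[0,0,0],1],[[-0.4,0,0],[0,0,0],1],[[-0.38,0,0],[0,0,0],1],[[0,0,0],[0,0,0],1],[[0,0,0],[0,0,0],1]]'|sed -n '2p;4p'
python3 - <<'E'
from h import *; from rig import *
im=capture('wrist')[:,:,::-1];cv2.imwrite('pics/w4.png',im)
a=cv2.imread('pics/w3.png')
for n,i in(('old',a),('new',im)): print(n,cv2.cvtColor(np.ascontiguousarray(i),6)[96:244:4,300:350].mean(1).round().astype(int))
E
```

```text
eef_pos: [0.6202, -0.0338, 0.0331]
ft_force: [-7.6, -3.2, 18.2]
eef_pos: [0.6214, -0.019, 0.0331]
ft_force: [-6.2, -0.6, 19.6]
eef_pos: [0.6162, -0.0815, 0.0866]
ft_force: [-0.5, 0.1, -0.0]
old [ 98  98  85  97  97  97  96  96  96  95  95  95  94  94  93  93  93  92
  92  92  91  91  91  90  90  90  96 104 120 141 166 166 158 147 136  96
 103]
new [ 98  86  97  97  97  97  96  96  96  95  95  95  94  94  94  93  93  92
  92  91  24  29  90  89  23  34  91 101  24  85 160 136  34 133 114 130
 102]
```

The slots have come into view (rows 176–236), so the shutter follows the tip. Second stroke:

```bash
python3 -m pendant '[[[0.07,0,0.2],[0,0,0],1],[[0,0,0.3],[0,0,0],1],[[0,0,0.12],[0,0,0],1],[[0,0,0.03],[0,0,0],1],[[0,0,0],[0,0,0],1],[[0,0,0],[0,0,0],1]]'|sed -n '2p;4p';python3 -m pendant '[[[0,0,0.01],[0,0,0],1],[[0,0,0],[0,0,0],1]]'|sed -n '2p;4p';python3 -m pendant '[[[0,0,0.01],[0,0,0],1],[[0,0,0],[0,0,0],1]]'|sed -n '2p;4p'
```

```text
eef_pos: [0.6172, -0.0755, 0.0354]
ft_force: [-0.3, -0.4, -0.1]
eef_pos: [0.6169, -0.0756, 0.0343]
ft_force: [-0.9, -0.5, -0.1]
eef_pos: [0.6169, -0.0756, 0.0333]
ft_force: [-0.5, 0.6, 2.0]
```

```bash
python3 -m pendant '[[[0,0,0.02],[0,0,0],1],[[0,0,0],[0,0,0],1]]'|sed -n '2p;4p'; python3 -m pendant '[[[0.03,0,0],[0,0,0],1],[[0.06,0,0],[0,0,0],1],[[0.08,0,0],[0,0,0],1],[[0.08,0,0],[0,0,0],1],[[0.08,0,0],[0,0,0],1]]'|sed -n '2p;4p'
```

```text
eef_pos: [0.617, -0.0756, 0.033]
ft_force: [-4.5, 0.9, 15.4]
eef_pos: [0.6191, -0.0497, 0.033]
ft_force: [-4.9, -3.6, 16.4]
```

```bash
python3 -m pendant '[[[0.08,0,0],[0,0,0],1],[[0.06,0,0],[0,0,0],1],[[0.04,0,0],[0,0,0],1]]'|sed -n '2p;4p';python3 -m pendant '[[[0.04,0,0],[0,0,0],1],[[0.04,0,0],[0,0,0],1],[[0,0,0],[0,0,0],1]]'|sed -n '2p;4p';python3 -m pendant '[[[0.04,0,0],[0,0,0],1],[[0.04,0,0],[0,0,0],1],[[0.02,0,0],[0,0,0],1]]'|sed -n '2p;4p'
```

```text
eef_pos: [0.6202, -0.0351, 0.033]
ft_force: [-5.3, -2.4, 17.4]
eef_pos: [0.6215, -0.0294, 0.0331]
ft_force: [-3.9, -6.6, 14.4]
eef_pos: [0.6226, -0.0219, 0.0331]
ft_force: [-1.1, -9.3, 14.0]
```

fy rose to −9 N, so the end stop is reached. I'll lift and check.

```bash
python3 -m pendant '[[[0,0,-0.1],[0,0,0],1],[[0,0,-0.3],[0,0,0],1],[[0,0,-0.29],[0,0,0],1],[[-0.4,0,0],[0,0,0],1],[[-0.4,0,0],[0,0,0],1],[[0,0,0],[0,0,0],1],[[0,0,0],[0,0,0],1]]'|sed -n '1,4p'
python3 - <<'E'
from rig import *; import cv2
cv2.imwrite('pics/w5.png',capture('wrist')[:,:,::-1])
E
```

```text
clock: 20.85
eef_pos: [0.6158, -0.0846, 0.0866]
tcp_rot: [-180.0, -0.0, 85.2]
ft_force: [0.1, -0.2, -0.1]
```

View pics/w5.png

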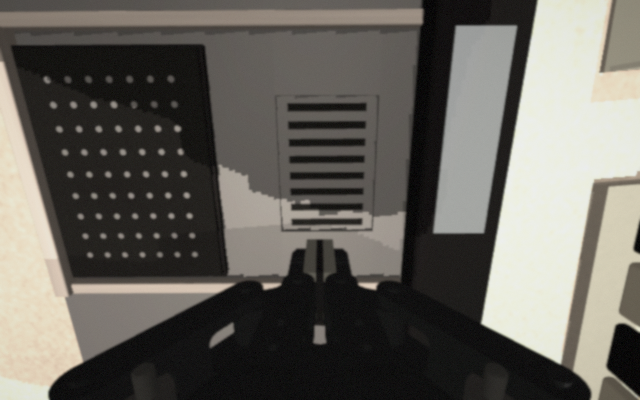

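The slots now fill the opening, rows 103–222, and the tray still lies at home with its far edge at (205,45)–(227,275). The finger travel of about 56 + 44 mm before the force rose adds up to the full 100 mm. The robot touches nothing, so I'm handing in.

```bash
python3 -c "
from rig import *
print(ticket.sign_off())"
```

```text
the job is handed in; nothing more can be done
None
```

I dragged the tray back against the near stop and slid the shutter to its end stop, pressing with at most about 30 N. I handed the job in at about 21 s on the robot's clock, and no verdict came back.

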